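Clamp the glued side back onto a card box with a one-hand bar clamp

ROBOT

A 6-joint arm with a two-finger parallel gripper is mounted at the origin on the work surface. World frame = base frame: x ahead of the robot, y to its left, z up, the work surface at z = 0. Lengths are in m, angles in rad, forces in N, time in s.
With the tool pointing down it reaches from about 0.375 to 0.975 m from the base axis. Payload 3.8 kg.
Tool frame: the origin (TCP) lies midway between the tips of the shut fingers; the grasp point (between the pads) lies 19 mm behind it; z points along the fingers, y is the line along which they close (so a half turn about z gives the same grasp; the last joint's range is limited). The gripper opens to 85 mm and grips with 20 to 120 N. Pads are 22 mm wide; open, the fingers measure 114 mm over their backs; the gripper's body (76 mm by 85 mm) begins 54 mm behind the grasp point. The pads swing forward as they close: fully open they stand 13 mm farther back than shut.
Start: joints at [1.294, 0.264, 1.604, -0, 1.274, -0.037], TCP at [0.16, 0.656, 0.231] pointing down, gripper open.
Joint ranges: [-2.63, 2.63], [-0.94, 2.18], [0.31, 2.57], [-1.31, 4.45], [0, 2.66], [-2.55, 2.55]. Speed limits (rad/s): [2.57, 2.57, 3.14, 3.14, 3.14, 3.14].

INTERFACE

Orientations are given as a rotation vector (axis times angle).
In Python, from workcell import status, read_camera, workorder, masks_of gives the robot as it stands.
- The arm moves only by the tool drive_tool, never from a script. Its argument "rows" is a list of rows, each a list of 7 numbers: the turn, a rotation vector about the tool's x, y, z in degrees, then the shift along the tool's x, y, z in m, then the opening, from 0 (shut) to 1 (fully open). In form: [[ax, ay, az, tx, ty, tz, claw], ...]. A call has 1 to 8 rows; each row shifts and turns the commanded pose from where the row before left it, along the tool's axes as they then stand; what a row does not reach is not made up. A row lasts 1/12 s, in which the tool goes at most 41.7 mm and 7.16 degrees, less where a joint would pass 70% of its speed; a pose out of reach is approached as far as the arm can. A call is refused whole if a number of a shift passes 0.0417 or a number of a turn 7.16, either way. A call with a gripper value outside its range is refused whole. The fingers move at their own pace and stop on an object; "force" is the grip in N (left out, the last holds). Time passes only in rows, so rows that do not move let the fingers close. It gives the time, the measured TCP pose, the force, the opening and the grip force at its end, in the units of the state.
- status.read_state(): the state, without advancing time (a new reading comes with each control period).
- read_camera(name): name is "scene" or "top" or "wrist"; returns a dict with "color" (420x560x3 uint8, red, green, blue), "intrinsics" (3x3 intrinsics, pixels), "D" ([k1, k2, p1, p2, k3] as OpenCV has them; the pictures are not rectified), "world_from_camera" (4x4, takes a point from camera to world coordinates); the wrist camera has in their place "mount" (4x4, takes a point from camera to tool coordinates, whose origin is the TCP and whose axes are the flange's). Camera axes: x right, y up, looking along -z (the intrinsics and any distortion apply to the point x, -y, -z); pixel columns grow to the right and rows downward; lengths in m; the calibration is good to about 2 mm. A picture is of the moment at which its call begins: read the wrist's pose just before it. There is no depth.
- workorder.finish_job(): hands the job in; it is judged then, once.
Trained networks look in a picture, given as the dict that the camera call returned (one of the last four; its "shot" number tells which), for a name from the list of things; names that differ only in an ending like _2 or _b are one class to them, and where a whole thing is asked for, a point or a joint stands for the part that bears it (a point fixed in the world has none). Each returns a list of dicts, best first, with "score" (0 to 1); they miss things now and then, are a little off and sometimes report something else, mostly with a low value. They report only what shows in the picture. A call takes as long as a camera call. They do not tell look-alikes from the thing itself.
- masks_of(picture, name): "mask" (420x560 bool, what is visible of it) and "bbox" ([left, top, right, bottom] in pixels, round what is visible of it).
The state is a dict: "time": time; "q": joint angles; "joint_vel": joint speeds; "joint_torque": joint torques, N m; "tool_pos": TCP position; "tcp_rot": TCP orientation; "wrist_force": force on the tool from outside, world axes, zero at the start; "torque": the same for the moment, N m; "width": opening from 0.0 (shut) to 1.0 (fully open); "grip_force": force on a finger pad.
Only numpy, scipy, OpenCV 4.12 (cv2) and the standard library are available. Lean on these libraries where they do the work, as an engineer would, in place of code of your own. Each camera call takes 0.05 s, during which the arm holds its last target. There are 200 camera calls.

TASK

The glued long side of the wooden card box stands loose beside its box, between the jaws of the bar clamp that lies flat on the cork mat. Pump the clamp's orange trigger against its handle, squeeze after squeeze, until the jaws have closed the joint and grip the box firmly, with the soft pads squashed by a few millimetres but no harder, so that the thin wood is not crushed. Finish while still holding the trigger squeezed in the gripper, with the box and its side flat and upright, and leave the other things on the bar alone.

Things in the scene. Friction and masses are not known exactly. Their poses are not given: they have to be found in the camera images.
- clamp: One-hand bar clamp lying flat, loose, 305 mm long, 0.75 kg: toothed steel bar (19 x 6 mm, axis 17 mm up), black fixed jaw, black sliding head, all 34 mm high. Origin on the surface under the bar's axis; x into the throat (jaws reach x = 92 mm, pads centred at 70 mm), y along the bar towards the head (fixed pad's face at y = -64 mm), z up. Pumping shifts it by up to 30 mm and draws the box along.
- head: Sliding head with jaw, handle and trigger. Origin on the surface under the bar's axis, level with its unsquashed pad's face; axes as clamp. Black handle 22 mm thick (y = 56 to 78 mm), reaching to x = -115 mm, 2 to 32 mm above the surface. Each full squeeze of the trigger walks the head one tooth (6 mm) towards -y along the bar; pawls keep it from going back more than 2.5 mm.
- grip (a point): Point between handle (+y side) and trigger (-y side) where a hand squeezes them, 17 mm above the surface, 70 mm to the -x side of the bar's axis, carried by the head; axes as clamp. Fingers come down from above on both sides and close along y. Outside width there: 61 mm at rest (30 mm to either side), 40 mm fully squeezed. More than 40 mm is free beside both.
- trigger: The clamp's orange trigger, 14 mm thick and 24 mm high (5 to 29 mm above the surface), on the handle's -y side, its free end at x = -97 mm of the clamp. Origin at its pivot in the head, 17 mm above the surface.
- trigger_pull (a joint): Swing of the trigger in rad: 0 at rest, 0.25 fully squeezed (22 mm at grip). A spring brings it back as the fingers open; under load the clamp does not slide back, so open to 85 mm or more (symmetric) to let it out fully. It takes 3 to 4 N at grip; each 1 N more gives about 2.2 N between the jaws. A full stroke goes from below 0.03 to above 0.23.
- head_slide (a joint): Travel of the head along the bar towards the fixed jaw, in m. At 0 the pads' faces are 142 mm apart, at 0.02 122 mm.
- head_pad_squash (a joint): How far the head's orange pad (14 mm thick, 36 mm wide, 30 mm high) is squashed, in m, 0 to 0.011: 4 N per mm. The fixed jaw's pad is alike, so once the work is gripped each 6 mm tooth squashes either pad 2.5 to 3 mm more and adds 10 to 12 N. Firm but not crushing is 1.5 to 5.5 mm.
- card_box: Open wooden card box with one long side missing, 107 mm (its x) by 100 mm (y) by 40 mm high, 0.3 kg, loose. Origin at the centre of its underside; dark wall at y = -50 mm, light end walls at x = +-50 mm, open at y = +50 mm. Stands between the jaws with its axes about along the clamp's, dark wall 4 to 9 mm from the fixed pad.
- side_panel: The dark loose side of the box, 107 mm (x) by 8 mm (y) by 40 mm high, 60 g, standing upright 1 to 3 mm from the box's open side, on the head's side. Origin at the centre of its underside. Against the box its origin lies at y = 54 mm of the box's frame.
- deck_red: Red packet of cards, 90 by 64 by 17 mm, lying flat. A bystander. Origin at the centre of its underside.
- deck_blue: Blue packet of cards, 90 by 64 by 17 mm, lying flat. A bystander. Origin at the centre of its underside.
- chalk: Blue cue chalk, a 23 mm cube. A bystander. Origin at the centre of its underside.
- glue_bottle: Yellow glue bottle, 54 mm across, 150 mm high, standing. A bystander. Origin at the centre of its underside.
- tumbler: Glass tumbler, 80 mm across, 92 mm high, standing on a fixed cork coaster. A bystander. Origin at the centre of its underside.
- screwdriver: Screwdriver 200 mm long, lying. A bystander. Origin under its middle.
- die_a: Ivory die, 16 mm. A bystander. Origin at the centre of its underside.
- die_b: Ivory die, 16 mm. A bystander. Origin at the centre of its underside.
Things that resemble listed ones, but are neither listed nor needed, are in the scene too. There is more than one size of the side_panel; the one meant has the size given above.

How it is judged:
By the outcome, as a careful person would: the job done as asked, in the order asked, and still so for the second after the job is handed in, while the arm keeps its last pose, push and grip.
It also fails if it takes over 45 s, if anything falls off the work surface, if the arm or the gripper's body presses on something with over 40 N, if the wrist force passes 120 N, or if a joint passes its speed limit or range.

## Working session

There is one attempt and no reset: what is moved stays moved. The work goes in short steps, Python scripts to look and compute and a tool call to move; the robot and the scene stay as the last step left them, time stands still between calls to the robot, and variables do not carry over. Pictures are saved under pics/ and viewed, at most 10 in all, crops included, and the job is handed in when it is done.

Besides the shell and the picture viewer there is one more tool, called in YAML: its name, and indented under it one key for each argument. drive_tool: Moves the arm, as the interface text tells. Its arguments: {"type":"object","properties":{"rows":{"type":"array"},"force":{"type":"number"}},"required":["rows"]}

```bash
ls; mkdir -p pics
cat > h.py <<'E'
import numpy as np, cv2
from scipy.spatial.transform import Rotation as R
from workcell import status, read_camera, workorder, masks_of
def cam(name):
    s=status.read_state(); p=read_camera(name)
    if name=="wrist":
        T=np.eye(4); T[:3,:3]=R.from_rotvec(s["tcp_rot"]).as_matrix(); T[:3,3]=s["tool_pos"]
        p["W"]=T@np.array(p["mount"])
    else: p["W"]=np.array(p["world_from_camera"])
    return p
def ray(p,uv):
    uv=np.array(uv,float).reshape(-1,1,2)
    n=cv2.undistortPoints(uv,np.array(p["intrinsics"],float),np.array(p["D"],float)).reshape(-1,2)
    d=np.c_[n[:,0],-n[:,1],-np.ones(len(n))]@p["W"][:3,:3].T
    return p["W"][:3,3],d
def at(p,uv,z):
    o,d=ray(p,uv); return o+d*((z-o[2])/d[:,2])[:,None]
def proj(p,X):
    Y=(np.atleast_2d(X)-p["W"][:3,3])@p["W"][:3,:3]
    Y=Y*[1,-1,-1]
    return cv2.projectPoints(Y,np.zeros(3),np.zeros(3),np.array(p["intrinsics"],float),np.array(p["D"],float))[0].reshape(-1,2)
def save(p,f): cv2.imwrite(f,p["color"][:,:,::-1])
E
python3 - <<'E'
from h import *
np.set_printoptions(precision=4,suppress=True)
print(status.read_state())
for n in ["top","scene"]:
    p=cam(n); save(p,f"pics/{n}0.png"); print(n,p["W"][:3,3])
    for k in ["clamp","head","trigger","card_box","side_panel","head_pad_squash"]:
        for m in masks_of(p,k): 
            ys,xs=np.nonzero(m["mask"])
            print(k,round(m["score"],2),m["bbox"],len(xs),cv2.minAreaRect(np.c_[xs,ys].astype(np.float32)))
E
```

```text
pics
{'time': 0.0, 'q': array([ 1.2941,  0.2648,  1.6054,  0.    ,  1.2737, -0.0369]), 'joint_vel': array([-0.0006, -0.001 , -0.0003,  0.001 ,  0.0004,  0.0014]), 'joint_torque': array([ -0.0003, -51.5101, -36.7322,  -0.0004,   0.013 ,  -0.    ]), 'tool_pos': array([0.1601, 0.655 , 0.2299]), 'tcp_rot': array([-0.3757, -3.1187,  0.0035]), 'wrist_force': array([-0.7852, -0.152 ,  0.2927]), 'torque': array([ 0.0287, -0.0522, -0.0151]), 'grip_force': 0.0, 'width': 0.9985983429684979}
top [0.3895 0.0381 1.6862]
clamp 0.7 [252.5, 163.9, 350.2, 218.3] 1623 ((304.7456970214844, 186.35694885253906), (53.84387969970703, 98.58460235595703), 76.6512680053711)
head 0.62 [268.5, 161.0, 301.1, 223.2] 845 ((284.0882568359375, 191.64707946777344), (23.768489837646484, 65.72715759277344), 14.03624439239502)
trigger 0.44 [287.1, 195.7, 293.7, 219.9] 107 ((287.5, 207.5), (21.0, 5.0), 90.0)
card_box 0.63 [307.3, 151.7, 342.2, 189.6] 1111 ((324.882568359375, 171.3322296142578), (31.744783401489258, 35.683921813964844), 10.007980346679688)
side_panel 0.54 [208.3, 212.9, 248.0, 246.9] 227 ((226.864654541015
[... 1260 characters left out ...]
(209.32469177246094, 207.43096923828125), (21.43767738342285, 35.865081787109375), 69.86369323730469)
card_box 0.39 [308.6, 267.7, 331.8, 325.8] 885 ((321.564208984375, 295.4727783203125), (21.395751953125, 51.39970779418945), 3.5763344764709473)
side_panel 0.86 [284.2, 231.7, 335.6, 258.5] 823 ((308.6470642089844, 241.9117889404297), (51.175018310546875, 17.46256446838379), 14.03624439239502)
side_panel 0.69 [262.1, 159.9, 288.5, 172.4] 319 ((274.6493835449219, 165.43984985351562), (26.603668212890625, 13.784951210021973), 14.931416511535645)
side_panel 0.61 [199.2, 214.1, 231.7, 233.9] 290 ((215.3365478515625, 220.5707244873047), (11.035199165344238, 33.384971618652344), 77.90524291992188)
```

Run:
```python
from h import *
np.set_printoptions(precision=4,suppress=True)
p=cv2.imread("pics/top0.png"); cv2.imwrite("pics/top0c.png",cv2.resize(p[130:280,190:390],None,fx=4,fy=4,interpolation=cv2.INTER_CUBIC))
P=cam("top"); print(at(P,[[284,191],[287.5,207.5],[307,168],[325,171],[190,130],[390,280]],0.03))
```

```text
[[ 0.6222  0.0259  0.03  ]
 [ 0.5701  0.0162  0.03  ]
 [ 0.6932 -0.0479  0.03  ]
 [ 0.6824 -0.104   0.03  ]
 [ 0.8245  0.3191  0.03  ]
 [ 0.3378 -0.2951  0.03  ]]
```

View pics/top0c.png

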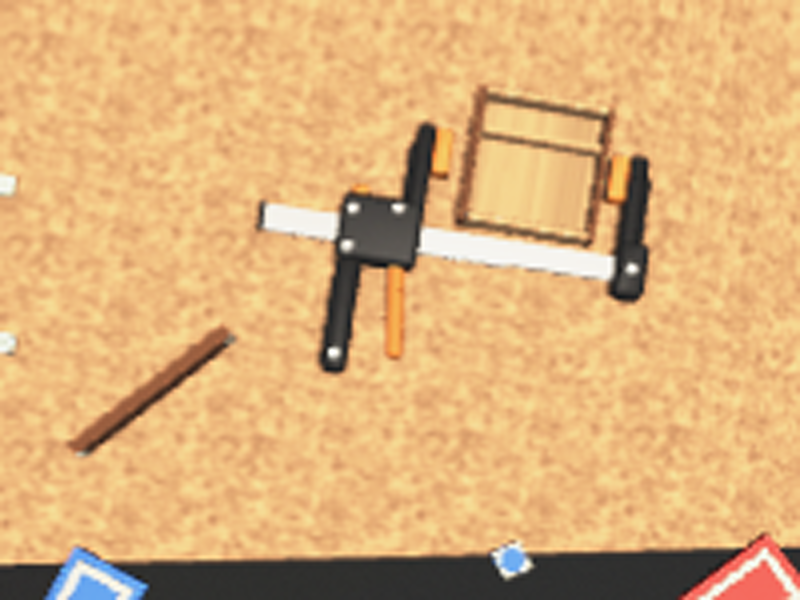

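The crop shows the clamp's head at about (380,230), with the handle to (335,360) and the orange trigger to (395,350). The fixed jaw is at (630,230). There are two dark panels. The one at (470,155), beside the box's open side and between the jaws, is the one meant. The one lying at (150,390) is longer and away from the box, so it is the look-alike. The move to hover over the grip comes next.

Run:
```python
from h import *
np.set_printoptions(precision=4,suppress=True)
P=cam("top"); f=lambda *c:[(190+a/4,130+b/4) for a,b in c]
b=at(P,f((300,218),(600,263)),0.02); print(b)
y=b[0]-b[1]; y/=np.linalg.norm(y); print("clamp y",y,"yaw",np.degrees(np.arctan2(-y[0],y[1])))
h=at(P,f((338,340),(395,340)),0.03); print("handle,trig",h)
s=status.read_state(); M=R.from_rotvec(s["tcp_rot"]).as_matrix(); print(M)
print("tool yaw of -y", np.degrees(np.arctan2(M[0,1],-M[1,1])))
print("start to (0.575,0.03):", M.T@(np.array([0.575,0.03,0.22])-s["tool_pos"]))
S=cam("scene"); g=S["color"][130:340,150:400]; cv2.imwrite("pics/scene0c.png",cv2.resize(g[:,:,::-1],None,fx=2.8,fy=2.8,interpolation=cv2.INTER_CUBIC))
```

```text
[[ 0.6456  0.0851  0.02  ]
 [ 0.6045 -0.1496  0.02  ]]
clamp y [0.1726 0.985  0.    ] yaw -9.937519997098258
handle,trig [[0.5476 0.0572 0.03  ]
 [0.5466 0.0129 0.03  ]]
[[-0.9714  0.2375  0.    ]
 [ 0.2375  0.9714  0.0001]
 [-0.      0.0002 -1.    ]]
tool yaw of -y 166.25996118859814
start to (0.575,0.03): [-0.5514 -0.5093  0.0113]
```

View pics/scene0c.png

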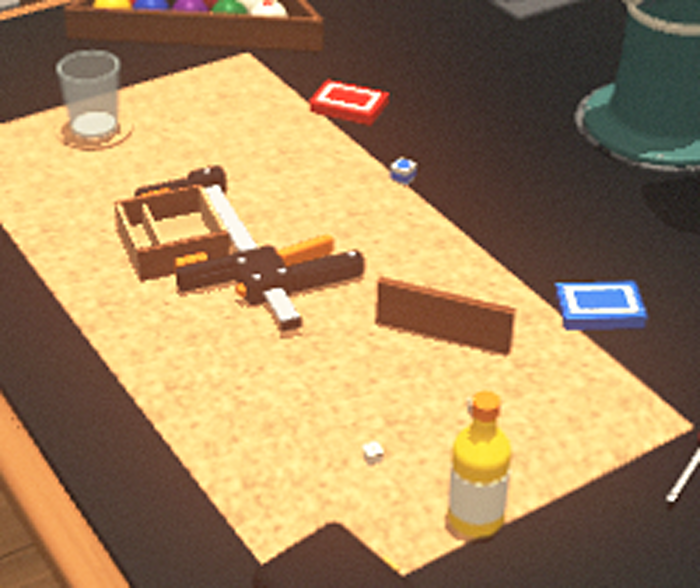

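The scene crop shows the head's handle at (320,270) with the trigger at (310,250) behind it. The matching panel stands at the box's open side at (180,255). The free panel at (445,315) is the long look-alike, and it stands clear of the grip.

drive_tool:
  rows:
    - [0,0,-0.5,-0.028,-0.0255,0,1]
    - [0,0,-0.5,-0.028,-0.0255,0,1]
    - [0,0,-0.5,-0.028,-0.0255,0,1]
    - [0,0,-0.5,-0.028,-0.0255,0,1]
    - [0,0,-0.5,-0.028,-0.0255,0,1]
    - [0,0,-0.5,-0.028,-0.0255,0,1]
    - [0,0,-0.5,-0.028,-0.0255,0,1]
    - [0,0,-0.3,-0.028,-0.0255,0,1]

```text
time: 1.52
tool_pos: [0.3377, 0.4081, 0.2316]
tcp_rot: [0.271, 3.129, 0.001]
wrist_force: [0.8, 0.5, 0.2]
width: 1.001
grip_force: 0.0
```

drive_tool:
  rows:
    - [0,0,0,-0.028,-0.0255,0,1]
    - [0,0,0,-0.028,-0.0255,0,1]
    - [0,0,0,-0.028,-0.0255,0,1]
    - [0,0,0,-0.028,-0.0255,0,1]
    - [0,0,0,-0.028,-0.0255,0,1]
    - [0,0,0,-0.028,-0.0255,0,1]
    - [0,0,0,-0.028,-0.0255,0,1]
    - [0,0,0,-0.028,-0.0255,0,1]

```text
time: 2.18
tool_pos: [0.5234, 0.1683, 0.2317]
tcp_rot: [0.272, 3.129, 0.001]
wrist_force: [0.4, 0.9, 0.2]
width: 0.997
grip_force: 0.0
```

drive_tool:
  rows:
    - [0,0,0,-0.028,-0.0255,0,1]
    - [0,0,0,-0.028,-0.0255,0,1]
    - [0,0,0,-0.02,-0.0255,0,1]
    - [0,0,0,-0.01,-0.01,0,1]
    - [0,0,0,0,0,0,1]

```text
time: 2.6
tool_pos: [0.5937, 0.0673, 0.2312]
tcp_rot: [0.278, 3.129, -0.001]
wrist_force: [-0.5, 0.2, -0.6]
width: 1.002
grip_force: 0.0
```

Run:
```python
from h import *
np.set_printoptions(precision=4,suppress=True)
p=cam("wrist"); np.save("pics/W0.npy",p["W"]); save(p,"pics/w0.png"); print(p["W"])
for k in ["trigger","head","side_panel","card_box"]:
    for m in masks_of(p,k):
        ys,xs=np.nonzero(m["mask"]); print(k,round(m["score"],2),m["bbox"],len(xs),cv2.minAreaRect(np.c_[xs,ys].astype(np.float32)))
print(p["intrinsics"],p["D"])
```

```text
[[ 0.1748 -0.9407 -0.2908  0.5202]
 [ 0.9846  0.1669  0.0517  0.0805]
 [-0.0001 -0.2953  0.9554  0.3733]
 [ 0.      0.      0.      1.    ]]
trigger 0.68 [525.9, 201.6, 551.5, 222.4] 382 ((537.8385009765625, 213.79232788085938), (23.442564010620117, 18.233104705810547), 7.125016689300537)
head 0.8 [201.9, 105.0, 283.0, 306.0] 8751 ((244.61363220214844, 205.86065673828125), (76.46267700195312, 204.03135681152344), 2.763857364654541)
head 0.21 [178.0, 233.6, 201.7, 340.3] 1639 ((189.73715209960938, 287.01434326171875), (105.95159912109375, 17.628341674804688), 86.87786865234375)
side_panel 0.89 [349.6, 0.0, 502.7, 134.2] 4483 ((423.4407958984375, 60.030731201171875), (26.845956802368164, 192.79702758789062), 44.144901275634766)
side_panel 0.81 [176.3, 234.3, 200.0, 341.0] 1648 ((189.47230529785156, 287.00152587890625), (106.00321197509766, 18.138696670532227), 86.8201675415039)
card_box 0.93 [77.4, 231.2, 188.1, 339.4] 7094 ((130.0703125, 285.82916259765625), (108.896728515625, 107.59288024902344), 0.5617052912712097)
[[371.6703   0.     281.5582]
 [  0.     371.6703 211.1124]
 [  0.       0.       1.    ]] [-0.0208  0.      0.      0.      0.    ]
```

View pics/w0.png

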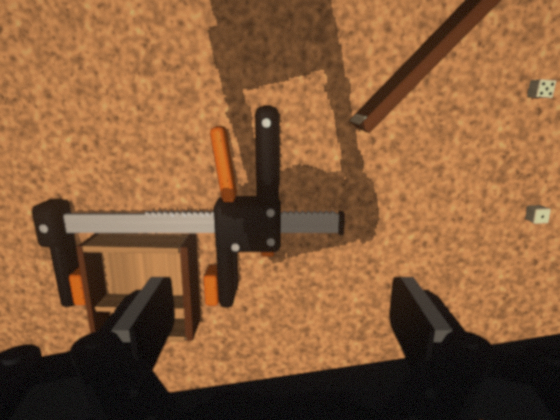

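The wrist picture shows the trigger from (218,130) to (229,195) and the handle from (267,110) to (267,200), with the bar along rows 213–233. The panel at (190,285) is 1–3 mm from the box, and the pads are at (211,285) and (78,287). I'll triangulate the handle screw and work out the grip.

Run:
```python
from h import *
np.set_printoptions(precision=4,suppress=True)
w=cam("wrist"); t=cam("top")
def tri(a,b):
    o1,d1=ray(w,[a]);o2,d2=ray(t,[b]);d1=d1[0];d2=d2[0]
    k=np.linalg.lstsq(np.c_[d1,-d2],o2-o1,rcond=None)[0]; A=o1+k[0]*d1;B=o2+k[1]*d2
    return (A+B)/2,np.linalg.norm(A-B)
c=lambda a,b:(190+a/4,130+b/4)
print("handle screw",tri((267,123),c(333,353)))
print("fixed screw",tri((43,229),c(632,268)))
print("trigger tip",tri((218,130),c(395,352)))
bar=at(w,[(75,214),(205,214),(75,233),(205,233),(290,214),(330,214),(290,233),(330,233)],0.020); print("bar",bar)
mid=(bar[[0,1,4,5]]+bar[[2,3,6,7]])/2
y=np.linalg.svd(mid[:,:2]-mid[:,:2].mean(0))[2][0]; y*=np.sign(y[1]); x=np.array([y[1],-y[0]]); o=mid[:,:2].mean(0)
print("clamp y",y,np.degrees(np.arctan2(-y[0],y[1])))
def cl(uv,z): 
    P=at(w,uv,z)[:,:2]-o; return np.c_[P@x,P@y]
hd=cl([(256,150),(279,150),(256,180),(280,180),(267,107)],0.03); print("handle cl",hd)
tr=cl([(215,160),(232,160),(211,130),(226,130),(218,126)],0.028); print("trig cl",tr)
hy=hd[:4,1].mean(); 
print("fixed/head pad faces cl",cl([(84,287),(205,287)],0.032))
# grip at x=-70, y= handle centre(67) - 26 => outside faces from images
print("screw handle cl",cl([(267,123)],0.032))
for gy in [hy+11-30.5e-3 if False else hy+0.011-0.0305]:
    G=o-0.070*x+gy*y; print("grip world",G)
print("x axis",x)
s=status.read_state(); print(s["tool_pos"],R.from_rotvec(s["tcp_rot"]).as_matrix()[:,:2].T, s["time"])
```

```text
handle screw (array([ 0.544 ,  0.063 , -0.0548]), np.float64(0.002356017515836157))
fixed screw (array([ 0.6007, -0.1739,  0.024 ]), np.float64(0.0023838738742101703))
trigger tip (array([ 0.5408,  0.0125, -0.0251]), np.float64(0.0026187473709539666))
bar [[ 0.5931 -0.1388  0.02  ]
 [ 0.6153 -0.0099  0.02  ]
 [ 0.6125 -0.1456  0.02  ]
 [ 0.635  -0.0145  0.02  ]
 [ 0.6297  0.0737  0.02  ]
 [ 0.6365  0.1131  0.02  ]
 [ 0.6496  0.0705  0.02  ]
 [ 0.6565  0.1104  0.02  ]]
clamp y [0.1695 0.9855] -9.75614159404168
handle cl [[-0.0751  0.0336]
 [-0.0751  0.0548]
 [-0.0469  0.0331]
 [-0.0469  0.0557]
 [-0.1133  0.0442]]
trig cl [[-0.0655 -0.005 ]
 [-0.0655  0.0109]
 [-0.0931 -0.0072]
 [-0.093   0.0065]
 [-0.0966 -0.0006]]
fixed/head pad faces cl [[ 0.0651 -0.1469]
 [ 0.0648 -0.0215]]
screw handle cl [[-0.0995  0.0441]]
grip world [0.5637 0.0437]
x axis [ 0.9855 -0.1695]
[0.5916 0.0714 0.2314] [[-0.9853  0.1708  0.0001]
 [ 0.1708  0.9853  0.0003]] 2.95
```

The grip is at about (0.564, 0.044), and the handle and bar widths fit the description. The top view's baseline is too short for heights, so I'll go partway down, centred on the grip, and take a second wrist view there.

drive_tool:
  rows:
    - [0,0,0,0.008,-0.011,0.03,1]
    - [0,0,0,0.008,-0.011,0.03,1]
    - [0,0,0,0.007,-0.01,0.03,1]
    - [0,0,0,0,0,0.02,1]
    - [0,0,0,0,0,0,1]
    - [0,0,0,0,0,0,1]
  force: 25

```text
time: 3.45
tool_pos: [0.5628, 0.0431, 0.1204]
tcp_rot: [-0.27, -3.127, 0.0]
wrist_force: [0.6, -0.3, 0.2]
width: 1.002
grip_force: 0.0
```

Run:
```python
from h import *
p=cam("wrist"); save(p,"pics/w1.png"); np.save("pics/W1.npy",p["W"]); s=status.read_state(); print(s["tool_pos"],s["time"])
```

```text
[0.56457914 0.04316869 0.12222795] 3.5
```

View pics/w1.png

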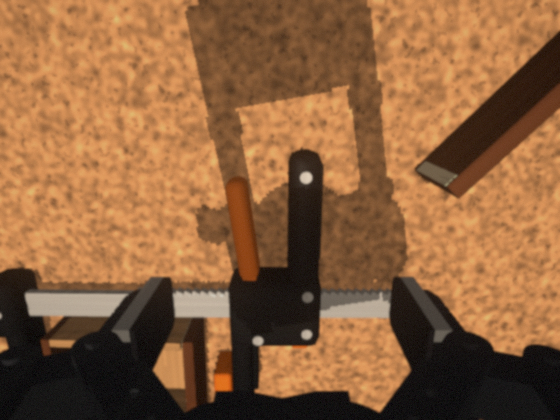

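This view shows the handle screw at (306,178), the handle edges at columns 289–321, the trigger tip at (237,180), and the trigger at columns 231–252 around row 215.

Run:
```python
from h import *
np.set_printoptions(precision=4,suppress=True)
w=cam("wrist"); a=dict(w); a["W"]=np.load("pics/W0.npy"); b=dict(w); b["W"]=np.load("pics/W1.npy")
for n,u,v in [("handle screw",(267,123),(306,178)),("trig tip",(218,127),(237,178)),("bar end corner",(341,212),(0,0)),("head screw",(270.5,213),(307,298))]:
    if v==(0,0): continue
    o1,d1=ray(a,[u]);o2,d2=ray(b,[v]);k=np.linalg.lstsq(np.c_[d1[0],-d2[0]],o2-o1,rcond=None)[0]
    A=o1+k[0]*d1[0];B=o2+k[1]*d2[0];print(n,(A+B)/2,np.linalg.norm(A-B))
y=np.array([.1695,.9855]);x=np.array([.9855,-.1695])
s=status.read_state();c=s["tool_pos"][:2]
for n,uv,z in [("handle",[(289,215),(321,215)],.03),("trig",[(230,215),(251,215)],.028),("screw",[(306,178)],.032),("bar",[(200,293),(200,316)],.02)]:
    P=at(b,uv,z)[:,:2]-c; print(n,"rel TCP in clamp axes (x,y)",P@x,P@y)
```

```text
handle screw [0.5406 0.0632 0.0293] 0.0005875361870882977
trig tip [0.537  0.016  0.0095] 0.0008386772430505211
head screw [0.6235 0.051  0.034 ] 0.0006957811622911406
handle rel TCP in clamp axes (x,y) [-0.0033 -0.0032] [0.0046 0.0256]
trig rel TCP in clamp axes (x,y) [-0.0026 -0.0026] [-0.0345 -0.0206]
screw rel TCP in clamp axes (x,y) [-0.0284] [0.0151]
bar rel TCP in clamp axes (x,y) [0.0599 0.0793] [-0.0602 -0.0615]
```

The heights agree (handle screw 29 mm, head 34 mm). The grip's middle is 4.5 mm to the -y side of the tool, and x is right. I'll correct that and go down.

drive_tool:
  rows:
    - [0,0,0,0,-0.0045,0.025,1]
    - [0,0,0,0,0,0.03,1]
    - [0,0,0,0,0,0.03,1]
    - [0,0,0,0,0,0.02,1]
    - [0,0,0,0,0,0.0115,1]
    - [0,0,0,0,0,0,1]
    - [0,0,0,0,0,0,1]
  force: 25

```text
time: 4.13
tool_pos: [0.5647, 0.0383, 0.006]
tcp_rot: [0.271, 3.128, 0.0]
wrist_force: [-0.2, 0.3, 0.2]
width: 1.005
grip_force: 0.0
```

drive_tool:
  rows:
    - [0,0,0,0,0,0,0.75]
    - [0,0,0,0,0,0,0.65]
    - [0,0,0,0,0,0,0.55]
    - [0,0,0,0,0,0,0.5]
    - [0,0,0,0,0,0,0.4]
    - [0,0,0,0,0,0,0.4]
    - [0,0,0,0,0,0,0.4]
    - [0,0,0,0,0,0,0.4]

```text
time: 4.8
tool_pos: [0.5663, 0.0398, 0.0085]
tcp_rot: [0.273, 3.124, 0.005]
wrist_force: [-1.7, 7.4, 11.2]
width: 0.45
grip_force: 24.7
```

Run:
```python
from h import *
p=cam("wrist"); save(p,"pics/w2.png"); s=status.read_state(); print(s)
```

```text
{'time': 4.85, 'q': array([ 0.02474671,  0.29726387,  2.01905517,  0.00335763,  0.81907755,
       -1.37386227]), 'joint_vel': array([-0.00040755, -0.00232354, -0.00037229,  0.0005074 , -0.00070925,
       -0.00158668]), 'joint_torque': array([ -3.89863506, -38.58069777, -24.64002192,  -1.65569287,
        -0.58275981,  -0.07313666]), 'tool_pos': array([0.56636825, 0.03977934, 0.0085384 ]), 'tcp_rot': array([0.27320037, 3.12377881, 0.00490766]), 'wrist_force': array([-1.78774202,  6.68774325, 11.33957878]), 'torque': array([ 1.06463707,  0.26622111, -0.11378106]), 'grip_force': 24.680273679514357, 'width': 0.4528023843201222}
```

View pics/w2.png

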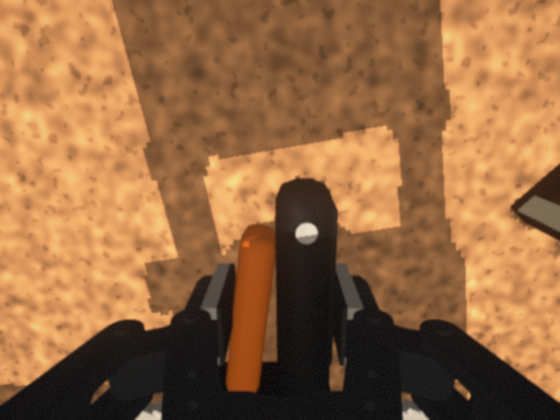

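The trigger at (252,310) lies close against the handle at (305,300), at a width of 38.5 mm, so the first squeeze is full. The 11 N of vertical force comes from the pads swinging down, so I'll raise the tool 3 mm. Next I'll release fully with a small shift towards the trigger side and squeeze again.

drive_tool:
  rows:
    - [0,0,0,0,0,0,0.7]
    - [0,0,0,0,0,-0.003,1]
    - [0,0,0,0,-0.002,0,1]
    - [0,0,0,0,0,0,1]
    - [0,0,0,0,0,0,1]
    - [0,0,0,0,0,0,1]

```text
time: 5.35
tool_pos: [0.5627, 0.036, 0.0076]
tcp_rot: [-0.273, -3.129, -0.0]
wrist_force: [-0.5, -0.2, 0.2]
width: 1.0
grip_force: 0.0
```

Run:
```python
from h import *
p=cam("wrist"); save(p,"pics/w3.png"); s=status.read_state(); print(s["tool_pos"],s["wrist_force"])
t=cam("top"); save(t,"pics/t3.png")
a=p["color"][:,:,::-1]; b=cv2.resize(t["color"][145:235,245:365][:,:,::-1],None,fx=3.5,fy=3.5,interpolation=cv2.INTER_CUBIC)
o=np.zeros((600,800,3),np.uint8); o[:252,:336]=cv2.resize(a,(336,252)); o[252:252+b.shape[0],:b.shape[1]]=b
cv2.imwrite("pics/m3.png",o[:570,:430])
```

```text
[0.56269297 0.03603522 0.00755746] [-0.15466696 -0.23333288  1.47104122]
```

View pics/m3.png

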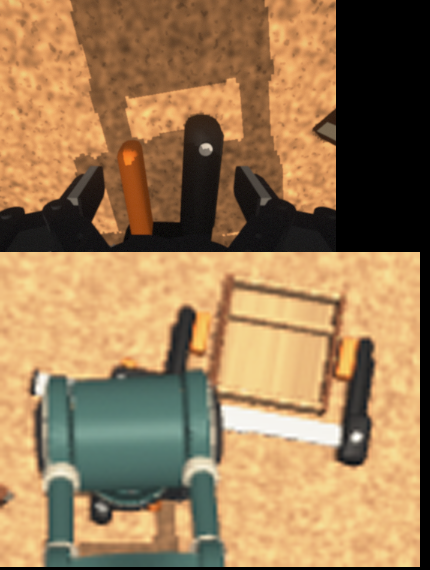

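The trigger has sprung back clear of the finger (upper picture, (132,170)). The top view keeps both pads ((200,330) and (348,355)) and the box in sight beside the arm. The next squeezes follow.

drive_tool:
  rows:
    - [0,0,0,0,0,0,0.75]
    - [0,0,0,0,0,0,0.65]
    - [0,0,0,0,0,0,0.55]
    - [0,0,0,0,0,0,0.45]
    - [0,0,0,0,0,0,0.4]
    - [0,0,0,0,0,0,0.4]
    - [0,0,0,0,0,0,0.4]

```text
time: 6.03
tool_pos: [0.5644, 0.0377, 0.0097]
tcp_rot: [0.273, 3.127, 0.004]
wrist_force: [-2.4, 6.1, 9.9]
width: 0.443
grip_force: 24.9
```

drive_tool:
  rows:
    - [0,0,0,0,0,0,0.7]
    - [0,0,0,0,0,0,1]
    - [0,0,0,0,-0.001,0,1]
    - [0,0,0,0,0,0,1]
    - [0,0,0,0,0,0,1]
    - [0,0,0,0,0,0,1]

```text
time: 6.53
tool_pos: [0.5625, 0.035, 0.0075]
tcp_rot: [-0.273, -3.129, -0.0]
wrist_force: [0.9, 0.6, 0.4]
width: 0.997
grip_force: 0.0
```

```bash
cat > m.py <<'E'
import sys
from h import *
# head's position along the bar: track the trigger/handle in the wrist view, jaws in the top view
t=cam("top"); save(t,f"pics/t{sys.argv[1]}.png"); w=cam("wrist"); save(w,f"pics/w{sys.argv[1]}.png")
s=status.read_state(); y=np.array([.1695,.9855])
r0,c0=145,245; f=8
g=cv2.resize(t["color"][r0:200,c0:365],None,fx=f,fy=f,interpolation=cv2.INTER_CUBIC).astype(int)
hsv=cv2.cvtColor(np.clip(g,0,255).astype(np.uint8),cv2.COLOR_RGB2HSV)
o=((hsv[:,:,1]>190)&(hsv[:,:,2]>180)).astype(np.uint8)
n,l,st,ce=cv2.connectedComponentsWithStats(o)
for i in range(1,n):
    if st[i,4]>250:
        X=at(t,[(c0+(ce[i,0]+.5)/f-.5,r0+(ce[i,1]+.5)/f-.5)],.031)[0,:2]; print("orange",X.round(4),"along",(X@y).round(4),st[i,4])
for k in ("side_panel","card_box"):
    for m in masks_of(t,k)[:3]:
        ys,xs=np.nonzero(m["mask"]); X=at(t,[(xs.mean(),ys.mean())],.04)[0,:2]; print(k,round(m["score"],2),X.round(4),(X@y).round(4),len(xs))
print(s["time"],s["tool_pos"].round(4),s["wrist_force"].round(1),s["width"],s["grip_force"])
E
python3 m.py 4
```

```text
card_box 0.74 [ 0.6799 -0.1025] 0.0142 1123
6.6333 [0.5626 0.035  0.0076] [-0.2  0.   0.7] 1.0002846602663062 0.0
```

```bash
cat > rect.py <<'E'
import sys
from h import *
t=cam("top"); o=np.array([.6285,.0074]);y=np.array([.1695,.9855]);x=np.array([.9855,-.1695])
def rect(img,s=3,z=.033,x0=-15,x1=100,y0=-195,y1=15):
    Y,X=np.meshgrid(np.arange(y0,y1,1/s)/1e3,np.arange(x0,x1,1/s)/1e3)
    P=o+X[...,None]*x+Y[...,None]*y
    uv=proj(t,np.c_[P.reshape(-1,2),np.full(P[...,0].size,z)]).reshape(P.shape).astype(np.float32)
    return cv2.remap(img,uv[...,0],uv[...,1],cv2.INTER_CUBIC)
def prof(img):
    r=rect(img,s=1,x0=60,x1=78).astype(int).mean(0); return r
E
python3 - <<'E'
from rect import *
ims=[cv2.imread(f"pics/{n}.png") for n in ("top0","t3","t4")]
cv2.imwrite("pics/r4.png",np.vstack([rect(i,s=3,x0=35) for i in ims]))
for i in ims:
    r=prof(i); print(" ".join(f"{-195+k}:{int(r[k,2])},{int(r[k,2]-r[k,0])}" for k in range(0,210,3)))
E
```

```text
-195:239,107 -192:240,111 -189:225,108 -186:137,61 -183:48,6 -180:41,0 -177:52,3 -174:47,-1 -171:63,23 -168:172,120 -165:243,157 -162:246,147 -159:247,150 -156:231,160 -153:137,86 -150:144,76 -147:146,85 -144:119,63 -141:189,90 -138:244,108 -135:235,107 -132:231,107 -129:235,107 -126:234,108 -123:235,108 -120:233,107 -117:235,107 -114:238,108 -111:240,107 -108:241,106 -105:243,104 -102:244,100 -99:244,101 -96:241,105 -93:242,105 -90:243,104 -87:244,101 -84:245,100 -81:244,102 -78:244,103 -75:243,103 -72:243,103 -69:243,103 -66:244,102 -63:244,102 -60:244,102 -57:242,105 -54:241,106 -51:233,110 -48:175,95 -45:138,81 -42:138,76 -39:188,97 -36:236,110 -33:241,112 -30:237,131 -27:241,155 -24:245,147 -21:245,149 -18:246,165 -15:149,102 -12:36,-4 -9:51,2 -6:52,2 -3:43,2 0:51,8 3:121,52 6:215,104 9:244,108 12:242,109
-195:239,108 -192:239,110 -189:240,113 -186:205,99 -183:103,39 -180:50,7 -177:46,1 -174:53,2 -171:44,0 -168:124,80 -165:227,154 -162:248,152 -159:245,147 -156:250,162 -153:177,123 -150:125,69 -147:146,85 -144:120,63 -141:188,90 -138:244,108 -135:235,107 -132:231,107 -129:235,10
[... 661 characters left out ...]
139,94 -162:234,156 -159:247,150 -156:245,148 -153:242,158 -150:188,124 -147:139,79 -144:119,63 -141:188,90 -138:244,108 -135:235,107 -132:231,107 -129:235,108 -126:234,108 -123:235,108 -120:234,108 -117:235,108 -114:238,107 -111:240,106 -108:241,106 -105:243,104 -102:244,100 -99:243,101 -96:241,105 -93:242,105 -90:243,103 -87:244,100 -84:245,100 -81:244,102 -78:244,103 -75:243,103 -72:243,103 -69:244,103 -66:244,103 -63:244,101 -60:244,102 -57:242,105 -54:241,107 -51:233,111 -48:176,96 -45:139,82 -42:132,73 -39:174,108 -36:236,154 -33:246,148 -30:245,147 -27:249,162 -24:162,111 -21:38,0 -18:51,1 -15:53,3 -12:44,1 -9:37,0 -6:91,35 -3:206,102 0:244,110 3:241,111 6:241,109 9:243,107 12:241,108
```

View pics/r4.png

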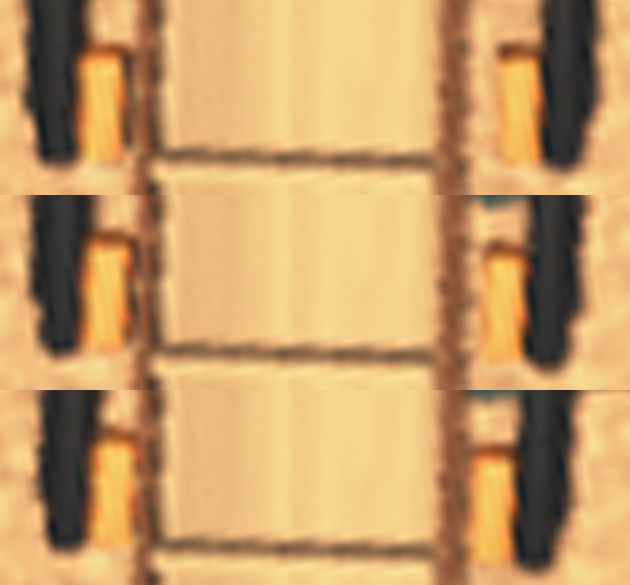

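The rectified strips (before the first squeeze, after it, after the second) show the head pad moving up to the panel. It now ends at column 470 against the panel at 440–468, and the fixed pad is at 90–132 against the wall at 135–158. Only a few millimetres remain, so the third squeeze should just about touch and the fourth should grip.

drive_tool:
  rows:
    - [0,0,0,0,0,0,0.75]
    - [0,0,0,0,0,0,0.65]
    - [0,0,0,0,0,0,0.55]
    - [0,0,0,0,0,0,0.45]
    - [0,0,0,0,0,0,0.4]
    - [0,0,0,0,0,0,0.4]
    - [0,0,0,0,0,0,0.4]

```text
time: 7.37
tool_pos: [0.5639, 0.0368, 0.0097]
tcp_rot: [0.274, 3.128, 0.004]
wrist_force: [-1.7, 7.1, 9.3]
width: 0.445
grip_force: 24.5
```

```bash
cat > gap.py <<'E'
import sys
from rect import *
n=sys.argv[1]; save(t,f"pics/t{n}.png")
def edges(img,q=4):
    r=rect(img,s=q,x0=60,x1=78).astype(float).mean(0); ys=-195+np.arange(len(r))/q
    R_=r[:,2]
    def cross(lo,hi,up):
        k=[i for i in range(len(R_)-1) if lo<=ys[i]<=hi and ((R_[i]<140<=R_[i+1]) if up else (R_[i]>=140>R_[i+1]))]
        return [round(ys[i]+(140-R_[i])/(R_[i+1]-R_[i])/q,2) for i in k]
    a=cross(-180,-150,True)[0]; b=[v for v in cross(-40,-8,False)][-1]
    return a,b,round(b-a,2)
for m in ["op0","3","4","5","6","7","8"]:
    im=cv2.imread(f"pics/t{m}.png")
    if im is not None: print(m,edges(im))
s=status.read_state(); print(s["time"],s["tool_pos"].round(4),s["wrist_force"].round(1),s["width"].round(3),s["grip_force"].round(1))
E
python3 gap.py 5
```

```text
op0 (np.float64(-168.84), np.float64(-14.84), np.float64(154.0))
3 (np.float64(-167.63), np.float64(-20.1), np.float64(147.53))
4 (np.float64(-165.02), np.float64(-23.62), np.float64(141.4))
5 (np.float64(-164.93), np.float64(-27.95), np.float64(136.98))[ WARN:0@2.174] global loadsave.cpp:275 findDecoder imread_('pics/t6.png'): can't open/read file: check file path/integrity
[ WARN:0@2.174] global loadsave.cpp:275 findDecoder imread_('pics/t7.png'): can't open/read file: check file path/integrity
[ WARN:0@2.174] global loadsave.cpp:275 findDecoder imread_('pics/t8.png'): can't open/read file: check file path/integrity
Traceback (most recent call last):
  File "gap.py", line 15, in <module>
    s=status.read_state(); print(s["time"],s["tool_pos"].round(4),s["wrist_force"].round(1),s["width"].round(3),s["grip_force"].round(1))
                                                                                            ^^^^^^^^^^^^^^^^
AttributeError: 'float' object has no attribute 'round'
```

drive_tool:
  rows:
    - [0,0,0,0,0,0,0.7]
    - [0,0,0,0,0,0,1]
    - [0,0,0,0,-0.002,0,1]
    - [0,0,0,0,0,0,1]
    - [0,0,0,0,0,0,1]
    - [0,0,0,0,0,0,1]

```text
time: 7.92
tool_pos: [0.5622, 0.0331, 0.0075]
tcp_rot: [-0.273, -3.129, -0.0]
wrist_force: [0.1, -0.8, -0.4]
width: 1.002
grip_force: 0.0
```

```bash
python3 gap.py 6
python3 - <<'E'
from rect import *
w=cam("wrist"); save(w,"pics/w6.png")
T=rect(cv2.imread("pics/t5.png"),x0=35); B=rect(cv2.imread("pics/t6.png"),x0=35)
ww=cv2.resize(w["color"][150:,:,::-1],(420,202)); pad=np.zeros((202,630,3),np.uint8); pad[:,:420]=ww
cv2.imwrite("pics/m6.png",np.vstack([T,B,pad]))
E
```

```text
op0 (np.float64(-168.84), np.float64(-14.84), np.float64(154.0))
3 (np.float64(-167.63), np.float64(-20.1), np.float64(147.53))
4 (np.float64(-165.02), np.float64(-23.62), np.float64(141.4))
5 (np.float64(-164.93), np.float64(-27.95), np.float64(136.98))
6 (np.float64(-164.69), np.float64(-27.76), np.float64(136.93))[ WARN:0@2.265] global loadsave.cpp:275 findDecoder imread_('pics/t7.png'): can't open/read file: check file path/integrity
[ WARN:0@2.265] global loadsave.cpp:275 findDecoder imread_('pics/t8.png'): can't open/read file: check file path/integrity
Traceback (most recent call last):
  File "gap.py", line 15, in <module>
    s=status.read_state(); print(s["time"],s["tool_pos"].round(4),s["wrist_force"].round(1),s["width"].round(3),s["grip_force"].round(1))
                                                                                            ^^^^^^^^^^^^^^^^
AttributeError: 'float' object has no attribute 'round'
```

View pics/m6.png

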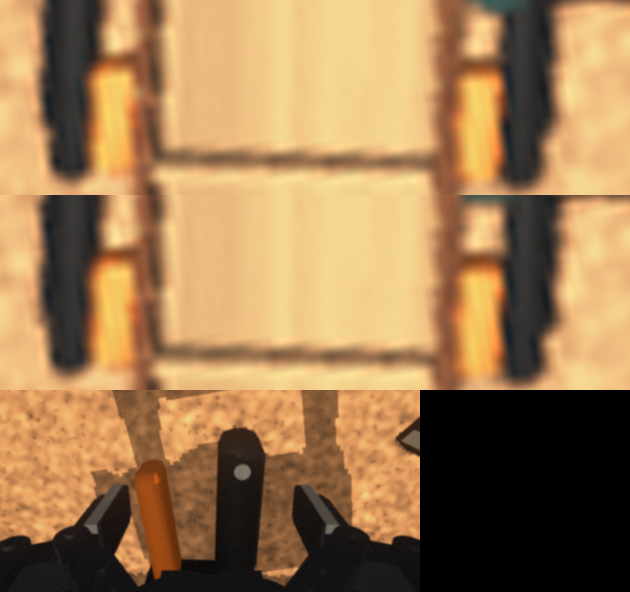

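After the third squeeze the jaws are 137 mm apart, measured between their inner faces. That equals 28 mm of pads plus 108 mm of work, so they are just touching: the pads are still about 14.5 mm thick at columns 458–502 and 90–134, and the panel has closed on the box. The trigger is fully released at (155,515). The fourth squeeze should squash each pad by about 3 mm, and I'll hold it.

drive_tool:
  rows:
    - [0,0,0,0,0,0,0.75]
    - [0,0,0,0,0,0,0.65]
    - [0,0,0,0,0,0,0.55]
    - [0,0,0,0,0,0,0.45]
    - [0,0,0,0,0,0,0.4]
    - [0,0,0,0,0,0,0.4]
    - [0,0,0,0,0,0,0.4]
    - [0,0,0,0,0,0,0.4]

```text
time: 8.73
tool_pos: [0.5633, 0.0349, 0.0098]
tcp_rot: [0.273, 3.128, 0.004]
wrist_force: [-3.6, 5.1, 11.8]
width: 0.449
grip_force: 23.7
```

```bash
sed -i 's/s\["width"\].round(3),s\["grip_force"\].round(1)/s["width"],s["grip_force"]/; s/im=cv2.imread(f"pics\/t{m}.png")/import os; im=cv2.imread(f"pics\/t{m}.png") if os.path.exists(f"pics\/t{m}.png") else None/' gap.py; python3 gap.py 7
python3 - <<'E'
from rect import *
w=cam("wrist"); save(w,"pics/w7.png")
T=rect(cv2.imread("pics/t6.png"),x0=35); B=rect(cv2.imread("pics/t7.png"),x0=35)
S=cam("scene"); save(S,"pics/s7.png")
pad=np.zeros((202,630,3),np.uint8); pad[:,:420]=cv2.resize(w["color"][150:,:,::-1],(420,202)); pad[:,425:]=cv2.resize(S["color"][180:250,180:251,::-1],(205,202))
cv2.imwrite("pics/m7.png",np.vstack([T,B,pad]))
E
```

```text
op0 (np.float64(-168.84), np.float64(-14.84), np.float64(154.0))
3 (np.float64(-167.63), np.float64(-20.1), np.float64(147.53))
4 (np.float64(-165.02), np.float64(-23.62), np.float64(141.4))
5 (np.float64(-164.93), np.float64(-27.95), np.float64(136.98))
6 (np.float64(-164.69), np.float64(-27.76), np.float64(136.93))
7 (np.float64(-162.31), np.float64(-26.66), np.float64(135.65))
8.7833 [0.5633 0.0349 0.0098] [-3.7  6.  12.1] 0.447319343024384 23.732150743016973
```

View pics/m7.png

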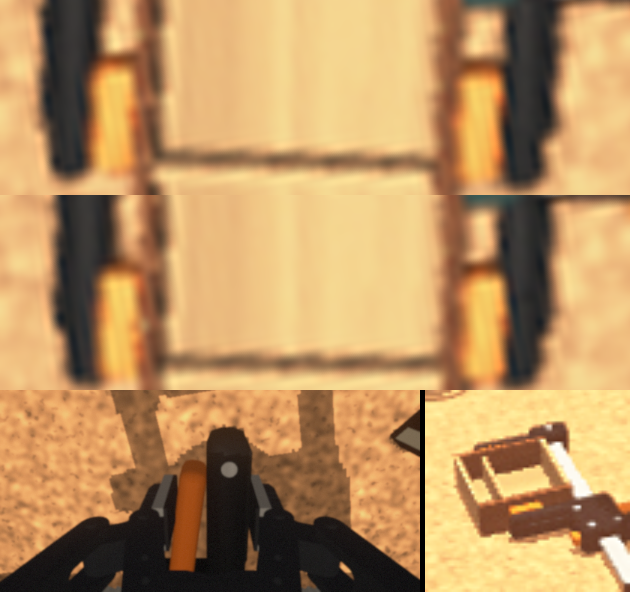

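The panel has closed on the box, but the jaws only went from 137 to 135.65 mm, so that stroke did not move a full tooth. In the previous released picture the trigger (left edge 137) stood right at the finger (130), while the handle had plenty of room. The trigger was probably not let out fully. I'll check the trigger angle in the saved pictures and release again with the tool shifted 6 mm to the trigger side.

drive_tool:
  rows:
    - [0,0,0,0,0,0,0.7]
    - [0,0,0,0,0,0,1]
    - [0,0,0,0,-0.004,0,1]
    - [0,0,0,0,-0.003,0,1]
    - [0,0,0,0,0,0,1]
    - [0,0,0,0,0,0,1]
    - [0,0,0,0,0,0,1]

```text
time: 9.52
tool_pos: [0.5611, 0.0261, 0.0077]
tcp_rot: [-0.273, -3.13, -0.0]
wrist_force: [0.3, -0.0, 0.3]
width: 0.999
grip_force: 0.0
```

```bash
cat > trig.py <<'E'
from h import *
import sys,os
def lines(img):
    hsv=cv2.cvtColor(img,cv2.COLOR_BGR2HSV).astype(int)
    o=((hsv[...,0]<14)&(hsv[...,1]>205)&(hsv[...,2]>90)).astype(np.uint8)
    o[:190]=0; n,l,st,ce=cv2.connectedComponentsWithStats(o); i=1+np.argmax(st[1:,4])
    ys,xs=np.nonzero(l==i); v=cv2.fitLine(np.c_[xs,ys].astype(np.float32),cv2.DIST_L2,0,.01,.01).ravel()
    d=(hsv[...,2]<45); R=[]
    for r in range(ys.min()+25,ys.max()-25,4):   # handle = dark run right of the trigger
        x0=xs[ys==r].max()+3; run=np.nonzero(d[r,x0:x0+150])[0]
        if len(run)>30:
            a=run[0]; R.append((r,x0+a))
    R=np.array(R); k=np.polyfit(R[:,0],R[:,1],1)[0] if len(R)>3 else np.nan
    return st[i].tolist(),"trigger dx/dy %.3f"%(v[0]/v[1]),"handle edge dx/dy %.3f"%k,"pull diff %.3f"%(np.arctan(v[0]/v[1])-np.arctan(k)), "left/right at row 330", xs[ys==330].min() if (ys==330).any() else None
if len(sys.argv)>1: w=cam("wrist"); save(w,f"pics/w{sys.argv[1]}.png")
for n in (2,3,4,6,7,8,9,10,11):
    f=f"pics/w{n}.png"
    if os.path.exists(f): print(n,*lines(cv2.imread(f)))
E
python3 trig.py 8; python3 gap.py 8|tail -2
```

```text
2 [226, 226, 49, 166, 5256] trigger dx/dy -0.112 handle edge dx/dy -0.014 pull diff -0.098 left/right at row 330 232
3 [196, 234, 59, 157, 5622] trigger dx/dy 0.159 handle edge dx/dy -0.054 pull diff 0.212 left/right at row 330 208
4 [195, 240, 56, 151, 5460] trigger dx/dy 0.146 handle edge dx/dy -0.068 pull diff 0.213 left/right at row 330 206
6 [180, 245, 61, 158, 5628] trigger dx/dy 0.172 handle edge dx/dy -0.031 pull diff 0.201 left/right at row 330 192
7 [226, 244, 49, 148, 4665] trigger dx/dy -0.130 handle edge dx/dy -0.000 pull diff -0.129 left/right at row 330 233
8 [193, 249, 60, 142, 5260] trigger dx/dy 0.184 handle edge dx/dy -0.031 pull diff 0.213 left/right at row 330 205
8 (np.float64(-162.27), np.float64(-26.53), np.float64(135.74))
9.6167 [0.5612 0.0263 0.0078] [-0.2  0.9 -0.4] 0.9993473292716782 0.0
```

The released trigger angle is back at its rest value (0.213, against 0.201 in the short stroke). The jaws are still 135.7 mm apart with pads about 14 mm thick, so there is practically no squash yet. I'll squeeze again from this full release and measure.

drive_tool:
  rows:
    - [0,0,0,0,0,0,0.75]
    - [0,0,0,0,0,0,0.65]
    - [0,0,0,0,0,0,0.55]
    - [0,0,0,0,0,0,0.45]
    - [0,0,0,0,0,0,0.4]
    - [0,0,0,0,0,0,0.4]
    - [0,0,0,0,0,0,0.4]
    - [0,0,0,0,0,0,0.4]

```text
time: 10.28
tool_pos: [0.5624, 0.0287, 0.0102]
tcp_rot: [0.274, 3.128, 0.006]
wrist_force: [-5.2, 8.4, 14.6]
width: 0.477
grip_force: 23.5
```

```bash
python3 trig.py 9|tail -1; sed -i 's/"7","8"/"7","8","9","10","11"/' gap.py; python3 gap.py 9|tail -4
python3 - <<'E'
from rect import *
ims=[cv2.imread(f"pics/{n}.png") for n in ("top0","t4","t8","t9")]
for im in ims:
    r=rect(im,s=2,x0=62,x1=80).astype(int).mean(0); ys=-195+np.arange(len(r))/2
    for lo,hi in ((-174,-138),(-50,-8)):
        print(" ".join(f"{ys[k]:.0f}:{int(r[k,2])}/{int(r[k,1])}/{int(r[k,0])}" for k in range(len(r)) if lo<=ys[k]<=hi and k%3==0))
E
```

```text
9 [227, 247, 42, 146, 4562] trigger dx/dy -0.068 handle edge dx/dy 0.016 pull diff -0.084 left/right at row 330 231
7 (np.float64(-162.31), np.float64(-26.66), np.float64(135.65))
8 (np.float64(-162.27), np.float64(-26.53), np.float64(135.74))
9 (np.float64(-161.88), np.float64(-28.24), np.float64(133.64))
10.3833 [0.5624 0.0287 0.0102] [-4.1  9.5 12.9] 0.4777888015313482 23.536787051707506
-174:46/47/47 -172:46/43/43 -171:66/47/40 -170:116/69/43 -168:175/104/52 -166:222/147/69 -165:244/181/86 -164:248/199/96 -162:246/201/98 -160:245/198/97 -159:247/196/95 -158:248/183/87 -156:229/148/70 -154:183/105/53 -153:135/80/49 -152:125/84/58 -150:144/98/67 -148:158/102/67 -147:145/90/60 -146:122/76/52 -144:119/80/56 -142:145/104/72 -141:189/145/98 -140:226/182/123 -138:243/201/135
-50:209/152/103 -48:175/119/79 -46:148/93/62 -45:137/84/56 -44:135/84/57 -42:139/91/62 -40:159/109/75 -39:190/135/92 -38:219/164/111 -36:237/186/126 -34:242/194/131 -33:241/191/129 -32:239/184/122 -30:238/174/107 -28:238/167/90 -27:241/174/84 -26:244/191/91 -24:245/201/97 -22:245/200/98 -21:245/195/95 -20:248/188/90
[... 1732 characters left out ...]
51 -165:75/61/53 -164:111/77/56 -162:152/102/61 -160:189/129/68 -159:211/152/76 -158:221/166/81 -156:227/173/85 -154:231/176/86 -153:233/171/84 -152:228/156/79 -150:202/130/70 -148:170/107/66 -147:152/95/63 -146:142/89/60 -144:123/79/54 -142:114/79/55 -141:140/104/72 -140:190/145/99 -138:229/183/123
-50:206/149/100 -48:175/116/78 -46:147/91/61 -45:134/80/54 -44:141/83/53 -42:167/99/56 -40:200/125/63 -39:225/156/75 -38:236/179/86 -36:240/189/92 -34:236/185/91 -33:236/181/89 -32:230/171/85 -30:206/144/74 -28:160/105/61 -27:103/69/51 -26:63/54/50 -24:48/50/51 -22:48/48/48 -21:45/44/43 -20:40/39/39 -18:37/37/37 -16:44/41/39 -15:80/63/51 -14:134/98/71 -12:185/136/94 -10:218/168/114 -9:236/188/127
```

```bash
cat > fit.py <<'E'
from rect import *
import sys
def cr(v,ys,lo,hi,th,up,last):
    k=[i for i in range(len(v)-1) if lo<=ys[i]<=hi and ((v[i]<th<=v[i+1]) if up else (v[i]>=th>v[i+1]))]
    if not k: return np.nan
    i=k[-1] if last else k[0]; return ys[i]+(th-v[i])/(v[i+1]-v[i])*(ys[1]-ys[0])
for n in sys.argv[1:]:
    r=rect(cv2.imread(f"pics/{n}.png"),s=4,x0=-20,x1=110).astype(float); ys=-195+np.arange(r.shape[1])/4; rows=[]
    for x in range(58,92,3):
        v=r[(x+20-1)*4:(x+20+2)*4].mean(0); R_=v[:,2]
        rows.append((x,cr(R_,ys,-180,-150,140,True,False),cr(R_,ys,-40,-8,140,False,True),
          cr(R_,ys,-192,-165,140,False,False),cr(R_,ys,-25,14,140,True,False)))
    rows=np.array(rows); print(n); print(rows.round(1).T)
    # bar: bright grey band, between box and fixed jaw in x
    b=[]
    for y in range(-130,-50,10):
        v=r[:,(y+195-2)*4:(y+195+2)*4].mean(1); sat=v[:,2]-v[:,0]; xs=-20+np.arange(len(v))/4
        b.append((y,cr(sat,xs,-20,5,60,False,False),cr(sat,xs,0,25,60,True,False)))
    b=np.array(b); print("bar",b.round(1).T)
E
python3 fit.py top0 t4 t6 t8 t9
```

```text
top0
[[ 5.800e+01  6.100e+01  6.400e+01  6.700e+01  7.000e+01  7.300e+01
   7.600e+01  7.900e+01  8.200e+01  8.500e+01  8.800e+01  9.100e+01]
 [-1.690e+02 -1.687e+02 -1.684e+02 -1.684e+02 -1.689e+02 -1.692e+02
  -1.693e+02 -1.693e+02 -1.688e+02 -1.687e+02 -1.701e+02        nan]
 [-1.550e+01 -1.510e+01 -1.470e+01 -1.440e+01 -1.460e+01 -1.510e+01
  -1.530e+01 -1.550e+01 -1.520e+01 -1.480e+01 -1.410e+01 -9.500e+00]
 [-1.863e+02 -1.863e+02 -1.869e+02 -1.874e+02 -1.868e+02 -1.848e+02
  -1.837e+02 -1.832e+02 -1.831e+02 -1.830e+02 -1.815e+02        nan]
 [ 4.200e+00  4.400e+00  4.400e+00  4.400e+00  3.500e+00  2.500e+00
   1.100e+00  3.000e-01  1.000e-01 -6.000e-01 -1.500e+00 -5.000e+00]]
bar [[-130.  -120.  -110.  -100.   -90.   -80.   -70.   -60. ]
 [ -11.1  -10.7  -10.8  -10.6  -10.5  -12.4  -12.7  -12.2]
 [  10.     9.3   10.     9.7   10.4    9.6   10.4   10. ]]
t4
[[  58.    61.    64.    67.    70.    73.    76.    79.    82.    85.
    88.    91. ]
 [-164.8 -164.9 -165.  -164.8 -164.7 -165.2 -165.6 -165.8 -165.9 -166.8
  -170.5    nan]
 [ -24.6  -23.7  -23.9  -23.7  -23.3  -23.2  -2
[... 1668 characters left out ...]
 58.    61.    64.    67.    70.    73.    76.    79.    82.    85.
    88.    91. ]
 [-154.1 -154.  -158.3 -161.7 -163.3 -163.4 -163.3 -163.2 -162.9 -162.7
  -162.9 -163.4]
 [ -33.2  -33.5  -29.5  -27.2  -27.1  -27.8  -28.2  -27.9  -27.7  -27.4
   -27.2  -27.1]
 [-176.2 -175.9 -176.  -176.4 -175.9 -175.4 -175.8 -176.1 -175.6 -173.8
  -172.6 -172.1]
 [ -13.1  -14.1  -14.2  -13.7  -13.1  -12.5  -12.3  -13.4  -14.8  -16.
   -16.1  -16. ]]
bar [[-1.30e+02 -1.20e+02 -1.10e+02 -1.00e+02 -9.00e+01 -8.00e+01 -7.00e+01
  -6.00e+01]
 [-4.00e-01 -0.00e+00 -3.00e-01  1.00e-01  1.00e-01 -0.00e+00 -5.00e+00
        nan]
 [ 2.14e+01  2.37e+01  2.43e+01  2.41e+01  2.26e+01  2.08e+01  2.44e+01
   2.36e+01]]
```

```bash
cat > tr2.py <<'E'
from h import *
import sys,os
w=cam("wrist")
if len(sys.argv)>1: save(w,f"pics/w{sys.argv[1]}.png")
s=status.read_state(); print("now",s["time"],s["tool_pos"].round(4),s["width"])
W1=np.load("pics/W1.npy"); off=W1[:3,3]-np.array([.56458,.04317,.12223])
zt={2:.0085,3:.0076,4:.0076,6:.0075,7:.0098,8:.0077,9:.0102}
for n in [2,3,4,6,7,8,9]+[int(a) for a in sys.argv[1:]]:
    img=cv2.imread(f"pics/w{n}.png"); hsv=cv2.cvtColor(img,cv2.COLOR_BGR2HSV).astype(int)
    p=dict(w); p["W"]=np.eye(4); p["W"][:3,:3]=W1[:3,:3]; p["W"][:3,3]=off+[0,0,zt.get(n,s["tool_pos"][2])]  # TCP at x=y=0
    o=((hsv[...,0]<14)&(hsv[...,1]>205)&(hsv[...,2]>90)).astype(np.uint8); o[:190]=0
    _,l,st,ce=cv2.connectedComponentsWithStats(o); i=1+np.argmax(st[1:,4]); m=l==i; t,b=st[i,1],st[i,1]+st[i,3]
    L=[];H=[]
    for r in range(t+22,b-8,3):
        c=np.nonzero(m[r])[0]; L.append((c[0],r))
        d=hsv[r,:,2]<60; x=c[-1]+2; 
        k=np.nonzero(d[x:x+60])[0]
        if len(k):
            q=x+k[0]+12
            while q<559 and d[q]: q+=1
            if q-x<110 and r<t+50: H.append((q,r))
    y=np.array([.1695,.9855]);x_=np.array([.9855,-.1695])
    A=at(p,L,.028)[:,:2]; A=np.c_[A@x_,A@y]; fa=np.polyfit(A[:,0],A[:,1],1)
    B=at(p,H,.031)[:,:2] if len(H)>3 else None
    out=[n,"trig slope %.3f y@0 %.1f"%(fa[0],1e3*fa[1])]
    if B is not None:
        B=np.c_[B@x_,B@y]; fb=np.polyfit(B[:,0],B[:,1],1); out+=["handle slope %.3f y@0 %.1f"%(fb[0],1e3*fb[1]),"pull-rel %.3f width@TCP %.1f"%(np.arctan(fa[0])-np.arctan(fb[0]),1e3*(fb[1]-fa[1]))]
    tip=at(p,[(ce[i,0],t)],.028)[0,:2]; out.append("trigger tip x rel TCP %.1f mm"%(1e3*tip@x_)); print(*out)
E
python3 tr2.py
```

```text
now 10.5333 [0.5624 0.0287 0.0102] 0.47150254220940296
2 trig slope -0.128 y@0 -18.1 handle slope 0.090 y@0 20.7 pull-rel -0.218 width@TCP 38.8 trigger tip x rel TCP -33.7 mm
3 trig slope 0.094 y@0 -28.3 trigger tip x rel TCP -31.1 mm
4 trig slope 0.082 y@0 -29.2 trigger tip x rel TCP -28.9 mm
6 trig slope 0.101 y@0 -34.7 trigger tip x rel TCP -27.0 mm
7 trig slope -0.133 y@0 -17.6 handle slope 0.838 y@0 30.6 pull-rel -0.829 width@TCP 48.2 trigger tip x rel TCP -26.5 mm
8 trig slope 0.112 y@0 -29.9 trigger tip x rel TCP -25.4 mm
9 trig slope -0.077 y@0 -18.9 handle slope 0.829 y@0 31.1 pull-rel -0.769 width@TCP 50.0 trigger tip x rel TCP -25.2 mm
```

```bash
cat > ecc.py <<'E'
from rect import *
import sys
if len(sys.argv)>1: save(t,f"pics/t{sys.argv[1]}.png")
S=4; X0,Y0=20,-200
def prep(n): 
    v=rect(cv2.imread(f"pics/{n}.png"),s=S,x0=X0,x1=112,y0=Y0,y1=20)[:,:,2].astype(np.float32)
    return cv2.GaussianBlur(np.clip(v,40,150),(0,0),3)
def reg(ref,img,x0,x1,y0,y1,init):
    a=ref[int((x0-X0)*S):int((x1-X0)*S),int((y0-Y0)*S):int((y1-Y0)*S)]
    # Euclidean warp about the patch centre (70 mm, mid)
    off=np.array([(y0-Y0)*S,(x0-X0)*S]); W=np.eye(2,3,dtype=np.float32); W[:,2]=off+np.array(init)[::-1]*S
    try: cc,W=cv2.findTransformECC(a,img,W,cv2.MOTION_EUCLIDEAN,(3,300,1e-6),None,5)
    except cv2.error: return None
    c=np.array([((y0+y1)/2-y0)*S,(75-x0)*S,1]); q=W@c; return (q[1]/S+X0-75,q[0]/S+Y0-(y0+y1)/2,np.degrees(np.arctan2(W[1,0],W[0,0])),cc)
ref=prep("top0")
for n in ["3","4","5","6","7","8","9"]+sys.argv[1:]:
    im=prep("t"+n); k=min(int(n),9)
    f=reg(ref,im,55,98,-196,-176,(max(0,(k-3)*2),(0,0,0,2,3,4,5,6,8,10)[k])); h=reg(ref,im,58,98,-6,14,(max(0,(k-3)*2),(0,0,0,-5,-9,-14,-14,-14,-14,-17)[k]))
    if f is None or h is None: print(n,f,h); continue
    print(n,"fixed dx %.1f dy %.2f rot %.1f cc %.2f"%f,"head dx %.1f dy %.2f rot %.1f cc %.2f"%h,"closed %.2f"%(f[1]-h[1]))
E
python3 ecc.py 10
```

```text
3 fixed dx -1.9 dy 1.66 rot 0.3 cc 0.99 head dx 1.5 dy -5.29 rot -1.2 cc 1.00 closed 6.95
4 fixed dx -1.7 dy 3.61 rot 1.9 cc 1.00 head dx 4.8 dy -9.08 rot 1.8 cc 1.00 closed 12.69
5 fixed dx 4.3 dy 4.92 rot 0.5 cc 0.99 head dx 5.2 dy -14.10 rot -2.1 cc 1.00 closed 19.02
6 fixed dx 4.1 dy 4.79 rot 0.8 cc 0.99 head dx 5.7 dy -13.58 rot -2.2 cc 0.99 closed 18.37
7 fixed dx 8.2 dy 10.00 rot -1.8 cc 0.99 head dx 6.6 dy -14.68 rot -1.9 cc 1.00 closed 24.68
8 fixed dx 7.8 dy 9.61 rot -0.5 cc 0.99 head dx 6.9 dy -13.86 rot -2.3 cc 1.00 closed 23.46
9 fixed dx 12.7 dy 11.00 rot -0.5 cc 1.00 head dx 8.6 dy -16.90 rot -2.9 cc 1.00 closed 27.90
10 fixed dx 12.7 dy 11.01 rot -0.5 cc 1.00 head dx 8.6 dy -16.91 rot -2.9 cc 1.00 closed 27.92
```

The registration shows the jaws have closed by 7, 12.7, 18.4 and 23.5 mm (released after strokes 1–4), so every tooth was full and my earlier suspicion of a lost stroke was wrong. The pad's rear shows over the jaw, which misled the edge measure. The fifth squeeze has the jaws at 27.9 mm. Contact was at about 18 mm, so each pad is squashed about 4.9 mm, which is near the upper limit. I must not finish this stroke. I'll hold the trigger squeezed but ease it slightly so that it can't creep on.

drive_tool:
  rows:
    - [0,0,0,0,0,0,0.5]
    - [0,0,0,0,0,0,0.5]
    - [0,0,0,0,0,0,0.5]
    - [0,0,0,0,0,0,0.5]
  force: 20

```text
time: 10.92
tool_pos: [0.5624, 0.0278, 0.01]
tcp_rot: [0.272, 3.128, 0.003]
wrist_force: [-3.8, 5.1, 13.6]
width: 0.503
grip_force: 13.7
```

```bash
python3 ecc.py 11 | tail -2; python3 tr2.py 11|tail -1; python3 fit.py t11; python3 -c "
from h import *
s=status.read_state(); print(s['time'],s['tool_pos'],s['wrist_force'],s['width'],s['grip_force'])"
```

```text
9 fixed dx 12.7 dy 11.00 rot -0.5 cc 1.00 head dx 8.6 dy -16.90 rot -2.9 cc 1.00 closed 27.90
11 fixed dx 13.2 dy 10.21 rot -3.1 cc 0.99 head dx 8.6 dy -16.85 rot -2.3 cc 1.00 closed 27.06
11 trig slope -0.055 y@0 -20.0 handle slope 0.929 y@0 33.6 pull-rel -0.804 width@TCP 53.6 trigger tip x rel TCP -25.6 mm
t11
[[  58.    61.    64.    67.    70.    73.    76.    79.    82.    85.
    88.    91. ]
 [-156.6 -156.2 -159.9 -163.8 -164.3 -164.  -163.8 -163.6 -163.6 -163.7
  -163.8 -163.9]
 [ -33.2  -33.7  -29.5  -27.5  -28.3  -28.7  -28.3  -27.9  -27.8  -27.7
   -27.5  -27.2]
 [-176.8 -176.8 -176.9 -177.6 -177.7 -177.4 -177.2 -176.8 -176.5 -175.1
  -173.1 -172.6]
 [ -13.1  -14.2  -14.2  -13.6  -13.   -12.2  -12.2  -13.4  -14.8  -16.
   -16.1  -16. ]]
bar [[-1.30e+02 -1.20e+02 -1.10e+02 -1.00e+02 -9.00e+01 -8.00e+01 -7.00e+01
  -6.00e+01]
 [-4.00e-01  3.00e-01 -3.00e-01  0.00e+00  4.00e-01  1.00e-01       nan
        nan]
 [ 2.16e+01  2.48e+01  2.19e+01  2.48e+01  2.29e+01  2.06e+01  2.46e+01
   2.43e+01]]
11.0667 [0.56239783 0.02776232 0.01006575] [-4.20743052  5.93768388 12.50316689] 0.5016058993336435 13.707903237082064
```

Each pad is now squashed about 4.5 mm and the fingers hold the trigger at a steady position with 13.7 N. I'll ease slightly more for margin and check once more.

drive_tool:
  rows:
    - [0,0,0,0,0,0,0.52]
    - [0,0,0,0,0,0,0.52]
    - [0,0,0,0,0,0,0.52]
    - [0,0,0,0,0,0,0.52]
    - [0,0,0,0,0,0,0.52]
    - [0,0,0,0,0,0,0.52]

```text
time: 11.57
tool_pos: [0.5624, 0.0272, 0.0098]
tcp_rot: [0.272, 3.128, 0.002]
wrist_force: [-2.8, 3.0, 10.7]
width: 0.526
grip_force: 12.3
```

```bash
python3 ecc.py 12 | tail -1
python3 - <<'E'
from rect import *
w=cam("wrist"); S=cam("scene")
B=rect(cv2.imread("pics/t12.png"),x0=-20)
pad=np.zeros((202,630,3),np.uint8); pad[:,:350]=cv2.resize(w["color"][97:,:,::-1],(350,202)); pad[:,360:]=cv2.resize(S["color"][175:255,170:277,::-1],(270,202),interpolation=cv2.INTER_CUBIC)
cv2.imwrite("pics/m12.png",np.vstack([B,pad]))
s=status.read_state(); print(s['time'],s['tool_pos'],s['wrist_force'],s['width'],s['grip_force'])
E
```

```text
12 fixed dx 12.5 dy 9.20 rot -0.6 cc 0.99 head dx 9.1 dy -16.82 rot -1.6 cc 1.00 closed 26.01
11.7667 [0.56240063 0.02717365 0.00984607] [-3.81980337  2.97154649 10.85301945] 0.519697766594407 12.322523821494542
```

View pics/m12.png

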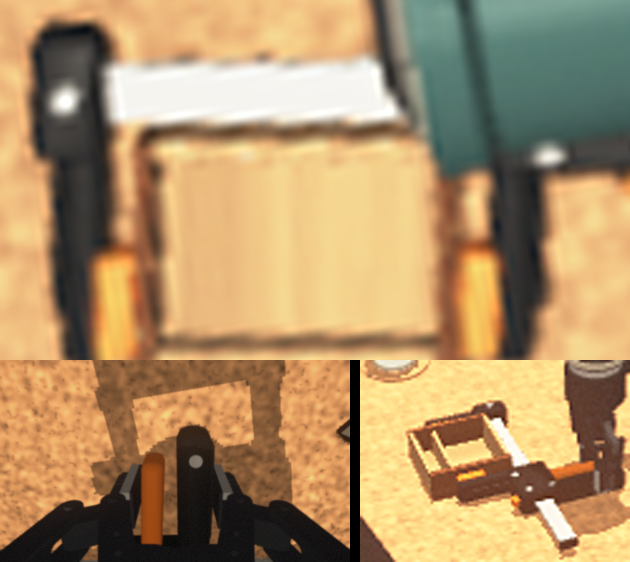

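The last picture shows the box and side closed together and flat between both pads (pads at (118,300) and (478,300)). The trigger at (152,500) is held squeezed against the handle. The squash is about 4 mm per pad, inside the range, so I'm handing it in.

```bash
python3 -c "
from workcell import workorder
print(workorder.finish_job())"
```

```text
the job is handed in; nothing more can be done
None
```

I handed the job in after four full squeezes and part of a fifth: the joint is closed, each pad is squashed about 4 mm by my image measurement, and the gripper is holding the trigger most of the way in (about 0.2 of 0.25 rad). I stopped the fifth squeeze part-way because finishing it would likely have crushed the wood, and no verdict came back on hand-in.

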